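Vent the post of the cracked regulator and tip the reject bin open

ROBOT

A 6-joint arm with a two-finger parallel gripper is mounted at the origin on the work surface. World frame = base frame: x ahead of the robot, y to its left, z up, the work surface at z = 0. Lengths are in mm, angles in rad, forces in N, time in s.
With the tool pointing down it reaches from about 300 to 950 mm from the base axis. Payload 3.1 kg.
Tool frame: the origin (TCP) lies on the front face of the gripper's body, between the roots of the fingers; the fingertips stand 73 mm ahead of it and the grasp point (between the pads) lies 54 mm ahead of it; z points along the fingers, y is the line along which they close (so a half turn about z gives the same grasp; the last joint's range is limited). The gripper opens to 85 mm and grips with 20 to 120 N. Pads are 22 mm wide; open, the fingers measure 114 mm over their backs; the gripper's body (76 mm by 85 mm) begins 54 mm behind the grasp point. The pads swing forward as they close: fully open they stand 13 mm farther back than shut.
Start: joints at [-1.309, 0.308, 1.634, -0, 1.2, -0.07], TCP at [203.564, -590.927, 303.872] pointing down, gripper open.
Joint ranges: [-3.06, 3.06], [-0.79, 1.96], [0.05, 2.63], [-1.19, 4.34], [0.05, 2.64], [-2.94, 2.94]. Speed limits (rad/s): [2.79, 2.79, 3.14, 3.14, 3.14, 3.14].

INTERFACE

Orientations are given as a unit quaternion [x, y, z, w].
In Python, from rig import env gives the robot as it stands.
- The arm moves only by the tool arm_command, never from a script. Its argument "plan" is a list of rows, each an object of numbers: "claw": the opening, from 0 (shut) to 1 (fully open); "x", "y", "z": the shift along the tool's x, y, z in m; "ax", "ay", "az": the turn, a rotation vector about the tool's x, y, z in rad. In form: [{"claw": .., "x": .., "y": .., "z": .., "ax": .., "ay": .., "az": ..}, ...]. A call has 1 to 10 rows; each row is the pose to reach, as a shift and turn from the pose commanded when the call began, along the tool's axes at that moment; what a row does not reach only later rows make up. A row lasts 1/8 s, in which the tool goes at most 62.5 mm and 10.7 degrees, less where a joint would pass 70% of its speed; a pose out of reach is approached as far as the arm can. A call with a gripper value outside its range is refused whole. The fingers move at their own pace and stop on an object; "squeeze" is the grip in N (left out, the last holds). Time passes only in rows, so rows that repeat a pose let the fingers close. It gives the time, the measured TCP pose, the force, the opening and the grip force at its end, in the units of the state.
- env.read_state(): the state, without advancing time (a new reading comes with each control period).
- env.capture(name): name is "scene" or "top" or "wrist"; returns a dict with "color" (400x640x3 uint8, blue, green, red), "fx", "fy", "cx", "cy" (pixels), "rvec" (rotation vector, rad) and "tvec" (3), from world to camera coordinates, as OpenCV has them; the wrist camera has in their place "mount" (4x4, takes a point from camera to tool coordinates, whose origin is the TCP and whose axes are the flange's). Camera axes: x right, y down, z forward; pixel columns grow to the right and rows downward; lengths in mm; the calibration is good to about 2 mm. A picture is of the moment at which its call begins: read the wrist's pose just before it. There is no depth.
- env.close_job(): hands the job in; it is judged then, once.
The state is a dict: "time_s": time; "q": joint angles; "joint_vel": joint speeds; "effort": joint torques, N m; "position": TCP position; "orientation": TCP orientation; "force": force on the tool from outside, world axes, zero at the start; "torque": the same for the moment, N m; "finger_gap": opening from 0.0 (shut) to 1.0 (fully open); "finger_force": force on a finger pad.
Only numpy, scipy, OpenCV 4.12 (cv2) and the standard library are available. Lean on these libraries where they do the work, as an engineer would, in place of code of your own. Each camera call takes 0.05 s, during which the arm holds its last target. There are 200 camera calls.

TASK

The cracked grey regulator on the test console has failed. With light pressure of the closed fingertips, press the red vent button directly in front of it fully down, keep it down for two seconds so that its post bleeds off and let it come up again; then gently press down the front lip of the tilting reject bin until the bin is tipped fully forward, ready to take the regulator, and withdraw. The other two posts are in mid-test, so do not press their buttons, and leave the regulators and everything lying on the ledge where they are: nothing is picked up.

Things in the scene. Friction and masses are not known exactly. Their poses are not given: they have to be found in the camera images.
- console: Blue sheet-steel leak-test console standing on the ledge, 230 mm deep (x) by 340 mm wide (y), its flat top 80 mm above the ledge. Three posts 105 mm apart along y: brass nozzle with a regulator on it, and 100 mm in front of it (console -x) a red vent button. Origin: centre of its underside; x points away from the robot, z up.
- reg_cracked: Cylinder regulator, 64 mm round housing, about 70 mm tall, brass hose tail 45 mm long pointing roughly away from the robot; loosely seated on one of the three nozzles. Origin: centre of its underside, 88 mm above the ledge. This one is GREY, with black crack lines across its housing and a bare brass stub on top (its knob is missing). Which nozzle it is on varies.
- reg_green: Cylinder regulator, 64 mm round housing, about 70 mm tall, brass hose tail 45 mm long pointing roughly away from the robot; loosely seated on one of the three nozzles. Origin: centre of its underside, 88 mm above the ledge. Green, whole, black knob on top.
- reg_orange: Cylinder regulator, 64 mm round housing, about 70 mm tall, brass hose tail 45 mm long pointing roughly away from the robot; loosely seated on one of the three nozzles. Origin: centre of its underside, 88 mm above the ledge. Orange, whole, black knob on top.
- bin_stand: Stand of the reject bin, fixed: dark steel base plate 190 mm (x) by 158 mm (y), two upright side cheeks, and a red hood over the rear part of the bin, 173 mm high, whose front edge is 30 mm in front (-x) of the origin. Origin: centre of its underside; -x is the front, from which the lip sticks out; z up.
- bin_hinge (a point): Middle of the horizontal hinge pin on which the bin tilts, 100 mm above the ledge, in the stand's axes. The pin runs along the stand's y.
- bin_lip (a point): Middle of the top face of the bin's front lip: a tin flap 45 mm deep, 128 mm wide, red on top, sticking out at the bin's front and rising forward 0.25 rad when upright. It lies 72 mm in front of and 68 mm above the hinge pin at joint 0, and moves on a circle about the pin to 96 mm in front and 25 mm above at joint 0.5. Its axes tilt with the bin.
- bin (a joint): Tilt of the tin bin (108 x 136 x 130 mm pocket) about its hinge pin, rad: 0 upright under the hood, grows as the lip goes down and forward, 0.5 fully tipped forward against its stop. The hinge is stiff (about 3 N at the lip moves it) and stays where it is left.
- cap_tray: Open grey tray of new caps, fixed, 170 x 130 x 55 mm; stands on the other side of the console from the bin. Origin: centre of its underside.
- brass_stem: Bent brass valve stem, 10 mm round, about 80 mm long, lying on the ledge. Origin: at the bend, at ledge height.
- knob_cap: Blue plastic knob cap, 38 mm across, 16 mm high, lying on the ledge. Origin: centre of its underside.
- alu_sleeve: Aluminium adapter sleeve, open tube 32 mm across, 40 mm high, standing on end. Origin: centre of its underside.
- soap_bottle: White leak-spray bottle, 66 mm across, 190 mm tall, standing on the ledge. Origin: centre of its underside.
- spanner: Steel spanner lying on the ledge. Origin: its middle, at ledge height.
- vent_l (a joint): Travel of the red vent button at the console's +y end, m: 0 up, 0.006 fully down; grows as it is pressed. Springs back up when let go.
- vent_l_top (a point): Centre of the top face of the red vent button at the console's +y end: 30 mm across, pressed straight down, 6 mm travel, about 6 N at the bottom of its travel (then a hard stop). It lies 100 mm in front (console -x) of the nozzle of its own post.
- vent_m (a joint): Travel of the red vent button at the console's middle, m: 0 up, 0.006 fully down; grows as it is pressed. Springs back up when let go.
- vent_m_top (a point): Centre of the top face of the red vent button at the console's middle: 30 mm across, pressed straight down, 6 mm travel, about 6 N at the bottom of its travel (then a hard stop). It lies 100 mm in front (console -x) of the nozzle of its own post.
- vent_r (a joint): Travel of the red vent button at the console's -y end, m: 0 up, 0.006 fully down; grows as it is pressed. Springs back up when let go.
- vent_r_top (a point): Centre of the top face of the red vent button at the console's -y end: 30 mm across, pressed straight down, 6 mm travel, about 6 N at the bottom of its travel (then a hard stop). It lies 100 mm in front (console -x) of the nozzle of its own post.
Not all that is in view belongs to the job. What is shaped like the reg_orange but blue or purple is not meant.

How it is judged (in metres and radians):
On the way, in this order (a step that is already met when the one before it is completed fails the run):
1. the vent button in front of the cracked grey regulator is pressed fully down with the fingers (over 4.5 of 6 mm) and kept down for 1.5 s (contact force between the fingers and console above 1 N and ((horizontal distance between reg_cracked and vent_l_top below 0.12 m and value of joint vent_l above 0.0045 m) or (horizontal distance between reg_cracked and vent_m_top below 0.12 m and value of joint vent_m above 0.0045 m) or (horizontal distance between reg_cracked and vent_r_top below 0.12 m and value of joint vent_r above 0.0045 m))), for 1.5 s.
2. the button is let up again (value of joint each of vent_l, vent_m, vent_r below 0.0015 m), for 0.1 s.
3. the bin is tipped fully forward by the fingers on it (value of joint bin above 0.43 rad and contact force between the fingers and bin_stand above 0.5 N), for 0.1 s.
At the end, for the whole second after the job is handed in: The bin is tipped fully forward (joint over 0.43 of 0.5 rad) and at rest, all vent buttons are up (under 1.5 mm), and the three regulators, stem, cap, sleeve, bottle and spanner lie still within 10 mm of where they started (all of step 2 and value of joint bin above 0.43 rad and velocity of joint bin below 0.05 rad/s and distance of each of reg_cracked, reg_green, reg_orange, brass_stem, knob_cap, alu_sleeve, soap_bottle, spanner from where it was at the start of the episode below 0.01 m and linear speed of each of reg_cracked, reg_green, reg_orange, brass_stem, knob_cap, alu_sleeve, soap_bottle, spanner below 0.02 m/s); the robot touches nothing.
It fails at once if a vent button of another post is pressed (over 2 mm) ((horizontal distance between reg_cracked and vent_l_top above 0.12 m and value of joint vent_l above 0.002 m) or (horizontal distance between reg_cracked and vent_m_top above 0.12 m and value of joint vent_m above 0.002 m) or (horizontal distance between reg_cracked and vent_r_top above 0.12 m and value of joint vent_r above 0.002 m)).
It fails at once if a regulator or a thing lying on the ledge is shifted by over 10 mm or lifted (distance of any of reg_cracked, reg_green, reg_orange, brass_stem, knob_cap, alu_sleeve, soap_bottle, spanner from where it was at the start of the episode above 0.01 m).
It fails at once if the console is pressed or knocked with over 40 N (contact force between any of the fingers, the arm and console above 40 N).
It fails at once if the bin or its stand is pressed or knocked with over 40 N (contact force between any of the fingers, the arm and bin_stand above 40 N).
It fails at once if the bin is slammed (over 2.5 rad/s) (velocity of joint bin above 2.5 rad/s).
It also fails if it takes over 45 s, if anything falls off the work surface, if the arm or the gripper's body presses on something with over 40 N, if the wrist force passes 120 N, or if a joint passes its speed limit or range.

## Working session

There is one attempt and no reset: what is moved stays moved. The work goes in short steps, Python scripts to look and compute and a tool call to move; the robot and the scene stay as the last step left them, time stands still between calls to the robot, and variables do not carry over. Pictures are saved under pics/ and viewed, at most 10 in all, crops included, and the job is handed in when it is done.

Besides the shell and the picture viewer there is one more tool, called after "Request:" as a command line: name --argument value ..., lists and objects as JSON in quotes. arm_command: Moves the arm, as the interface text tells. Its arguments: {"type":"object","properties":{"plan":{"type":"array"},"squeeze":{"type":"number"}},"required":["plan"]}

```bash
mkdir -p pics; cat > h.py <<'E'
import numpy as np, cv2
from rig import env
from scipy.spatial.transform import Rotation as R
def snap(n,f):
    c=env.capture(n); cv2.imwrite('pics/'+f,c['color']); np.save('pics/'+f+'.npy',c,allow_pickle=True); return c
def load(f): return np.load('pics/'+f+'.npy',allow_pickle=True).item()
def ray(c,u,v,z):
    M=cv2.Rodrigues(np.array(c['rvec'],float))[0]; t=np.array(c['tvec'],float).ravel()
    o=-M.T@t; d=M.T@np.array([(u-c['cx'])/c['fx'],(v-c['cy'])/c['fy'],1])
    return o+d*(z-o[2])/d[2]
def proj(c,p):
    K=np.array([[c['fx'],0,c['cx']],[0,c['fy'],c['cy']],[0,0,1.]])
    return cv2.projectPoints(np.array(p,float).reshape(-1,3),np.array(c['rvec'],float),np.array(c['tvec'],float),K,None)[0].reshape(-1,2)
E
python3 - <<'E'
from h import *
snap('scene','s0.png');snap('top','t0.png')
print(env.read_state())
E
```

```text
{'time_s': 0.1, 'q': array([-1.30871002e+00,  3.08934937e-01,  1.63504759e+00, -1.07915238e-05,
        1.19972049e+00, -6.97072705e-02]), 'joint_vel': array([-0.00051574, -0.00139186, -0.0038885 , -0.00051502,  0.00186379,
       -0.00024328]), 'effort': array([-6.43877556e-04, -4.16407406e+01, -2.77644271e+01, -9.55514042e-05,
        4.07295316e-03, -7.56074968e-06]), 'position': array([ 203.4004574 , -590.34875682,  302.75673297]), 'orientation': array([ 9.86269786e-01,  1.65138714e-01, -1.06344148e-04, -1.04982085e-03]), 'force': array([-1.20075975,  0.39849082,  0.22598953]), 'torque': array([-0.02969007,  0.03180665,  0.00017235]), 'finger_force': 0.0, 'finger_gap': 0.9997582464160271}
```

View pics/s0.png

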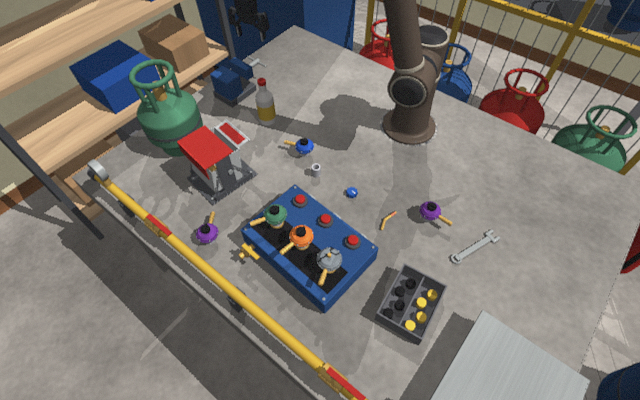

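View pics/t0.png

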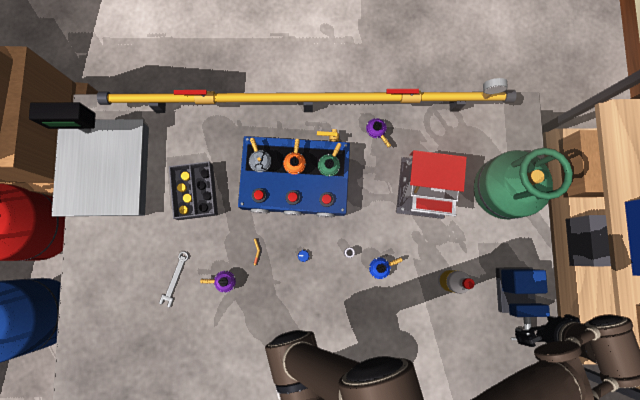

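The top view (robot at the bottom, +y to the left) shows the grey regulator at about (260,160), orange at (294,162) and green at (329,163). The red buttons are at (260,195), (292,197) and (326,199), and the bin lip is at (435,206). Only (260,160) is grey with a stub instead of a knob, so its button should be the one at (260,195), on the +y end. I'll confirm that with a crop and measure.

```bash
python3 - <<'E'
from h import *
t=load('t0.png');s=load('s0.png')
cr=np.hstack([cv2.resize(t['color'][125:225,230:360],(520,400),interpolation=cv2.INTER_CUBIC)])
cr2=cv2.resize(s['color'][110:210,165:265],(280,400)[:1]*2,interpolation=cv2.INTER_CUBIC)
cr2=cv2.copyMakeBorder(cr2,0,120,0,0,cv2.BORDER_CONSTANT)
cv2.imwrite('pics/c0.png',np.hstack([cr,cr2]))
def reds(c,roi):
    h=cv2.cvtColor(c['color'],cv2.COLOR_BGR2HSV)
    m=(((h[...,0]<6)|(h[...,0]>174))&(h[...,1]>150)&(h[...,2]>80)).astype(np.uint8)
    n,l,st,ce=cv2.connectedComponentsWithStats(m)
    x0,y0,x1,y1=roi
    out=[]
    for i in range(1,n):
        u,v=ce[i]
        if st[i,4]>25 and x0<u<x1 and y0<v<y1:
            cnt=cv2.findContours((l==i).astype(np.uint8),0,2)[0][0]
            out.append((ce[i].round(1),st[i,4],cv2.boxPoints(cv2.minAreaRect(cnt)).round(1).tolist()))
    return out
for n,c,roi in(('top',t,(230,120,480,225)),('scene',s,(160,110,380,280))):
    print(n,c['fx'])
    for r in reds(c,roi):
        print(r[0],r[1],r[2]); 
        for z in ([93] if r[1]<250 else [168,173]): print('   z',z,ray(c,*r[0],z).round(1),[ray(c,*p,z).round(0)[:2].tolist() for p in r[2]])
E
```

```text
top 422.80581414933596
[438.  170.5] 1872 [[408.79998779296875, 184.5], [413.20001220703125, 149.8000030517578], [467.29998779296875, 156.5], [463.0, 191.1999969482422]]
   z 168 [ 639.3 -383.5  168. ] [[598.0, -295.0], [703.0, -313.0], [681.0, -473.0], [577.0, -454.0]]
   z 173 [ 638.2 -382.   173. ] [[597.0, -294.0], [701.0, -311.0], [680.0, -471.0], [576.0, -452.0]]
[258.1 194.5] 75 [[254.0, 190.0], [262.0, 190.0], [262.0, 199.0], [254.0, 199.0]]
   z 93 [583.5 155.4  93. ] [[598.0, 168.0], [598.0, 143.0], [569.0, 143.0], [570.0, 168.0]]
[292.3 196.6] 74 [[286.20001220703125, 198.60000610351562], [290.20001220703125, 190.60000610351562], [298.20001220703125, 194.60000610351562], [294.20001220703125, 202.60000610351562]]
   z 93 [576.1  49.7  93. ] [[570.0, 69.0], [595.0, 56.0], [582.0, 31.0], [557.0, 44.0]]
[326.2 198.6] 70 [[322.0, 194.0], [330.0, 194.0], [330.0, 203.0], [322.0, 203.0]]
   z 93 [568.9 -55.2  93. ] [[583.0, -42.0], [583.0, -67.0], [555.0, -67.0], [555.0, -42.0]]
[434.  204.9] 339 [[415.79998779296875, 207.6999969482422], [417.0, 198.0], [452.1000061035156, 202.199
[... 620 characters left out ...]
2  168. ] [[691.0, -465.0], [565.0, -490.0], [599.0, -291.0], [715.0, -278.0]]
   z 173 [ 643.1 -374.7  173. ] [[693.0, -460.0], [567.0, -485.0], [601.0, -288.0], [717.0, -274.0]]
[299.7 198.6] 68 [[295.0, 195.0], [304.0, 195.0], [304.0, 203.0], [295.0, 203.0]]
   z 93 [565.8 -55.2  93. ] [[565.0, -75.0], [547.0, -54.0], [570.0, -34.0], [587.0, -56.0]]
[325.2 218.3] 72 [[319.0, 218.0], [325.0, 212.0], [331.5, 218.5], [325.5, 224.5]]
   z 93 [572.6  49.9  93. ] [[583.0, 35.0], [556.0, 36.0], [562.0, 65.0], [589.0, 64.0]]
[352.5 239.7] 81 [[348.0, 235.0], [357.0, 235.0], [357.0, 244.0], [348.0, 244.0]]
   z 93 [580.1 155.1  93. ] [[576.0, 136.0], [560.0, 156.0], [583.0, 173.0], [599.0, 153.0]]
```

View pics/c0.png

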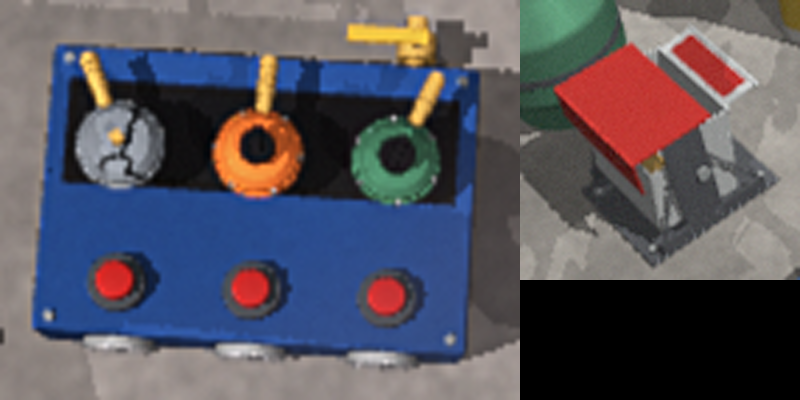

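The crop confirms it: the left (+y) regulator is grey, cracked and has a bare stub. The target button is at top-view pixel (258,194). Next I'll triangulate the buttons and the lip.

```bash
python3 - <<'E'
from h import *
t=load('t0.png');s=load('s0.png')
def P(c):
    K=np.array([[c['fx'],0,c['cx']],[0,c['fy'],c['cy']],[0,0,1.]])
    return K@np.c_[cv2.Rodrigues(np.array(c['rvec'],float))[0],np.array(c['tvec'],float).ravel()]
A=np.array([[258.1,194.5],[292.3,196.6],[326.2,198.6],[434,204.9]]).T
B=np.array([[352.5,239.7],[325.2,218.3],[299.7,198.6],[231.5,133]]).T
X=cv2.triangulatePoints(P(t),P(s),A,B); X=(X[:3]/X[3]).T
print(X.round(1))
for c in (t,s): print(proj(c,X).round(1).tolist())
st=env.read_state(); print(R.from_quat(st['orientation']).as_matrix().round(4))
tcp=st['position']
M=R.from_quat(st['orientation']).as_matrix()
for tgt in ([582,155,180],):
  print((M.T@(np.array(tgt)-tcp)).round(1))
E
```

```text
[[ 582.5  155.5   97. ]
 [ 575.    50.4   96.7]
 [ 568.   -54.4   96.3]
 [ 538.  -369.9  154.7]]
[[257.9, 194.6], [292.0, 196.8], [326.0, 198.8], [433.7, 205.1]]
[[352.2, 239.7], [324.8, 218.3], [299.4, 198.6], [231.1, 132.9]]
[[ 9.455e-01  3.257e-01 -6.000e-04]
 [ 3.257e-01 -9.455e-01  2.000e-03]
 [ 1.000e-04 -2.100e-03 -1.000e+00]]
[ 600.7 -581.1  124.1]
```

Request:
arm_command --plan '[{"claw":0,"x":0,"y":0,"z":-0.05},{"claw":0,"x":0.05,"y":-0.048,"z":-0.05},{"claw":0,"x":0.09,"y":-0.087,"z":-0.05},{"claw":0,"x":0.13,"y":-0.126,"z":-0.05},{"claw":0,"x":0.17,"y":-0.165,"z":-0.05},{"claw":0,"x":0.21,"y":-0.204,"z":-0.05},{"claw":0,"x":0.25,"y":-0.242,"z":-0.05},{"claw":0,"x":0.29,"y":-0.281,"z":-0.05},{"claw":0,"x":0.3,"y":-0.291,"z":-0.05},{"claw":0,"x":0.3,"y":-0.291,"z":-0.05}]' --squeeze 20

```text
schema error: expected keys claw, x, y, z, ax, ay, az
```

Request:
arm_command --plan '[{"claw":0,"x":0,"y":0,"z":-0.05,"ax":0,"ay":0,"az":0},{"claw":0,"x":0.04,"y":-0.039,"z":-0.05,"ax":0,"ay":0,"az":0},{"claw":0,"x":0.08,"y":-0.078,"z":-0.05,"ax":0,"ay":0,"az":0},{"claw":0,"x":0.12,"y":-0.116,"z":-0.05,"ax":0,"ay":0,"az":0},{"claw":0,"x":0.16,"y":-0.155,"z":-0.05,"ax":0,"ay":0,"az":0},{"claw":0,"x":0.2,"y":-0.194,"z":-0.05,"ax":0,"ay":0,"az":0},{"claw":0,"x":0.24,"y":-0.233,"z":-0.05,"ax":0,"ay":0,"az":0},{"claw":0,"x":0.27,"y":-0.262,"z":-0.05,"ax":0,"ay":0,"az":0},{"claw":0,"x":0.3,"y":-0.291,"z":-0.05,"ax":0,"ay":0,"az":0},{"claw":0,"x":0.3,"y":-0.291,"z":-0.05,"ax":0,"ay":0,"az":0}]' --squeeze 20

```text
time_s: 1.35
position: [392.9, -215.8, 353.5]
orientation: [0.986, 0.167, -0.0, -0.001]
force: [-0.8, -0.3, 0.1]
finger_gap: -0.001
finger_force: 0.0
```

Request:
arm_command --plan '[{"claw":0,"x":0.04,"y":-0.039,"z":0,"ax":0,"ay":0,"az":0},{"claw":0,"x":0.08,"y":-0.078,"z":0,"ax":0,"ay":0,"az":0},{"claw":0,"x":0.12,"y":-0.116,"z":0,"ax":0,"ay":0,"az":0},{"claw":0,"x":0.16,"y":-0.155,"z":0,"ax":0,"ay":0,"az":0},{"claw":0,"x":0.2,"y":-0.194,"z":0,"ax":0,"ay":0,"az":0},{"claw":0,"x":0.24,"y":-0.233,"z":0,"ax":0,"ay":0,"az":0},{"claw":0,"x":0.27,"y":-0.262,"z":0,"ax":0,"ay":0,"az":0},{"claw":0,"x":0.301,"y":-0.291,"z":0.02,"ax":0,"ay":0,"az":0},{"claw":0,"x":0.301,"y":-0.291,"z":0.06,"ax":0,"ay":0,"az":0},{"claw":0,"x":0.301,"y":-0.291,"z":0.06,"ax":0,"ay":0,"az":0}]'

```text
time_s: 2.6
position: [579.9, 154.0, 289.3]
orientation: [0.986, 0.165, -0.005, 0.0]
force: [-0.7, -0.6, -0.6]
finger_gap: 0.0
finger_force: 0.0
```

```bash
python3 - <<'E'
from h import *
st=env.read_state(); c=snap('wrist','w0.png'); M=R.from_quat(st['orientation']).as_matrix()
print(st['position'],st['force'],np.array(c['mount']).round(3))
h=cv2.cvtColor(c['color'],cv2.COLOR_BGR2HSV)
m=(((h[...,0]<6)|(h[...,0]>174))&(h[...,1]>150)&(h[...,2]>80)).astype(np.uint8)
n,l,s,ce=cv2.connectedComponentsWithStats(m)
for i in range(1,n):
    if s[i,4]>150:
        u,v=ce[i]; T=np.array(c['mount']); d=M@T[:3,:3]@np.array([(u-c['cx'])/c['fx'],(v-c['cy'])/c['fy'],1]); o=st['position']+M@T[:3,3]
        print(ce[i].round(1),s[i],(o+d*(96-o[2])/d[2]).round(1))
E
```

```text
[579.92997709 153.96330893 289.29543997] [-0.72148109 -0.5903424  -0.62057955] [[-0.0000e+00 -9.6500e-01 -2.6200e-01  6.6685e+01]
 [ 1.0000e+00 -0.0000e+00 -0.0000e+00 -5.9000e-02]
 [ 0.0000e+00 -2.6200e-01  9.6500e-01 -7.0248e+01]
 [ 0.0000e+00  0.0000e+00  0.0000e+00  1.0000e+00]]
[313.4 189.2] [299 174  30  31 731] [582.2 154.8  96. ]
[408.8 228.4] [394 214  31  30 720] [574.9  49.4  96. ]
[496.6 264.6] [481 251  33  29 708] [567.7 -55.7  96. ]
```

View pics/w0.png

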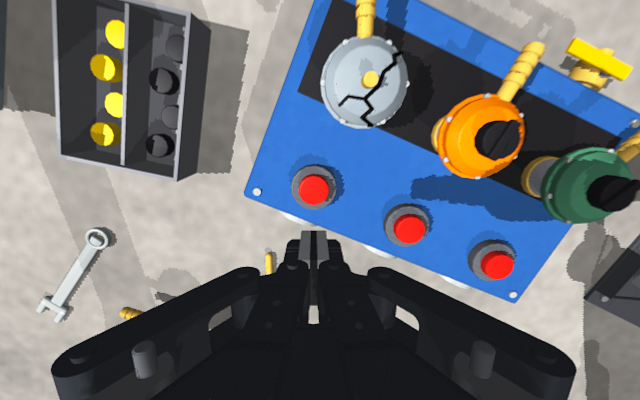

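The wrist view shows the shut fingertips at (313,240) and the target button at (313,189), below the cracked grey regulator. All three buttons agree with triangulation: the target is (582,155,96). Now I'll lower.

Request:
arm_command --plan '[{"claw":0,"x":0,"y":0,"z":0.03,"ax":0,"ay":0,"az":0},{"claw":0,"x":0,"y":0,"z":0.06,"ax":0,"ay":0,"az":0},{"claw":0,"x":0,"y":0,"z":0.09,"ax":0,"ay":0,"az":0},{"claw":0,"x":0,"y":0,"z":0.11,"ax":0,"ay":0,"az":0},{"claw":0,"x":0,"y":0,"z":0.11,"ax":0,"ay":0,"az":0},{"claw":0,"x":0,"y":0,"z":0.11,"ax":0,"ay":0,"az":0},{"claw":0,"x":0,"y":0,"z":0.11,"ax":0,"ay":0,"az":0}]'

```text
time_s: 3.52
position: [583.4, 155.3, 185.6]
orientation: [0.986, 0.165, 0.002, -0.0]
force: [-0.5, 0.2, -0.4]
finger_gap: 0.0
finger_force: 0.0
```

Request:
arm_command --plan '[{"claw":0,"x":0,"y":0,"z":0.006,"ax":0,"ay":0,"az":0},{"claw":0,"x":0,"y":0,"z":0.012,"ax":0,"ay":0,"az":0},{"claw":0,"x":0,"y":0,"z":0.015,"ax":0,"ay":0,"az":0},{"claw":0,"x":0,"y":0,"z":0.016,"ax":0,"ay":0,"az":0},{"claw":0,"x":0,"y":0,"z":0.017,"ax":0,"ay":0,"az":0},{"claw":0,"x":0,"y":0,"z":0.017,"ax":0,"ay":0,"az":0}]'

```text
time_s: 4.28
position: [582.7, 155.3, 168.6]
orientation: [0.986, 0.165, 0.0, -0.0]
force: [-1.9, -0.6, 10.0]
finger_gap: -0.002
finger_force: 4.8
```

Request:
arm_command --plan '[{"claw":0,"x":0,"y":0,"z":0.001,"ax":0,"ay":0,"az":0},{"claw":0,"x":0,"y":0,"z":0.001,"ax":0,"ay":0,"az":0}]'

```text
time_s: 4.53
position: [582.8, 155.3, 168.6]
orientation: [0.986, 0.165, 0.0, 0.0]
force: [-4.1, -1.1, 13.6]
finger_gap: -0.002
finger_force: 7.0
```

```bash
python3 - <<'E'
from h import *
c=snap('wrist','w1.png'); st=env.read_state(); print(st['position'],st['force'])
cv2.imwrite('pics/w1c.png',cv2.resize(c['color'][170:330,220:420],(800,600)[:1]+(640-40,),interpolation=cv2.INTER_CUBIC))
E
```

```text
[582.7667522  155.28226923 168.54822598] [-4.33269429 -0.18835302 12.86192892]
```

View pics/w1c.png

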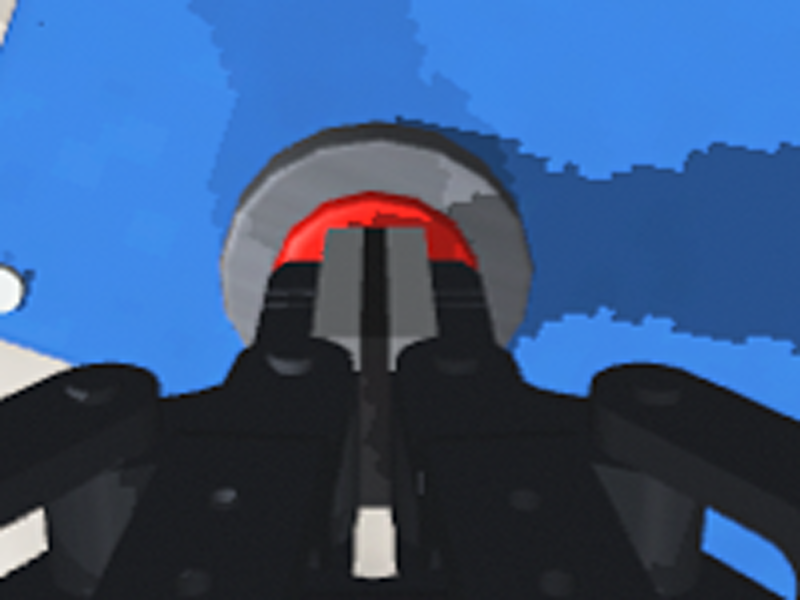

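The crop shows the shut fingertips centred on the red button inside its grey collar, at about (370,260). The force went up 3.5 N with no further travel, so it has hit a hard stop. I'll hold it for over 2 s, then release in steps to check the spring behaviour.

Request:
arm_command --plan '[{"claw":0,"x":0,"y":0,"z":0,"ax":0,"ay":0,"az":0},{"claw":0,"x":0,"y":0,"z":0,"ax":0,"ay":0,"az":0},{"claw":0,"x":0,"y":0,"z":0,"ax":0,"ay":0,"az":0},{"claw":0,"x":0,"y":0,"z":0,"ax":0,"ay":0,"az":0},{"claw":0,"x":0,"y":0,"z":0,"ax":0,"ay":0,"az":0},{"claw":0,"x":0,"y":0,"z":0,"ax":0,"ay":0,"az":0},{"claw":0,"x":0,"y":0,"z":0,"ax":0,"ay":0,"az":0},{"claw":0,"x":0,"y":0,"z":0,"ax":0,"ay":0,"az":0},{"claw":0,"x":0,"y":0,"z":0,"ax":0,"ay":0,"az":0},{"claw":0,"x":0,"y":0,"z":0,"ax":0,"ay":0,"az":0}]'

```text
time_s: 5.82
position: [582.8, 155.3, 168.6]
orientation: [0.986, 0.165, 0.0, 0.0]
force: [-4.1, -1.4, 13.8]
finger_gap: -0.003
finger_force: 6.9
```

Request:
arm_command --plan '[{"claw":0,"x":0,"y":0,"z":0,"ax":0,"ay":0,"az":0},{"claw":0,"x":0,"y":0,"z":0,"ax":0,"ay":0,"az":0},{"claw":0,"x":0,"y":0,"z":0,"ax":0,"ay":0,"az":0},{"claw":0,"x":0,"y":0,"z":0,"ax":0,"ay":0,"az":0},{"claw":0,"x":0,"y":0,"z":0,"ax":0,"ay":0,"az":0},{"claw":0,"x":0,"y":0,"z":0,"ax":0,"ay":0,"az":0},{"claw":0,"x":0,"y":0,"z":0,"ax":0,"ay":0,"az":0},{"claw":0,"x":0,"y":0,"z":0,"ax":0,"ay":0,"az":0}]'

```text
time_s: 6.82
position: [582.7, 155.3, 168.5]
orientation: [0.986, 0.165, 0.0, 0.0]
force: [-5.0, -0.4, 14.1]
finger_gap: -0.001
finger_force: 6.9
```

Request:
arm_command --plan '[{"claw":0,"x":0,"y":0,"z":-0.003,"ax":0,"ay":0,"az":0},{"claw":0,"x":0,"y":0,"z":-0.003,"ax":0,"ay":0,"az":0},{"claw":0,"x":0,"y":0,"z":-0.003,"ax":0,"ay":0,"az":0}]'

```text
time_s: 7.2
position: [582.6, 155.2, 169.5]
orientation: [0.986, 0.165, 0.001, -0.0]
force: [-0.6, 0.9, 5.4]
finger_gap: -0.004
finger_force: 2.6
```

Request:
arm_command --plan '[{"claw":0,"x":0,"y":0,"z":-0.003,"ax":0,"ay":0,"az":0},{"claw":0,"x":0,"y":0,"z":-0.003,"ax":0,"ay":0,"az":0},{"claw":0,"x":0,"y":0,"z":-0.003,"ax":0,"ay":0,"az":0}]'

```text
time_s: 7.58
position: [582.6, 155.2, 172.0]
orientation: [0.986, 0.165, 0.001, -0.0]
force: [1.1, 0.2, 3.4]
finger_gap: -0.002
finger_force: 1.8
```

The spring force follows the fingers up (5.4 N at 169.5, 3.4 N at 172), so the button was fully down and held for about 2.6 s. Next I'll lift off and move to a hover over the bin lip.

Request:
arm_command --plan '[{"claw":0,"x":0,"y":0,"z":-0.03,"ax":0,"ay":0,"az":0},{"claw":0,"x":0,"y":0,"z":-0.08,"ax":0,"ay":0,"az":0},{"claw":0,"x":0,"y":0,"z":-0.13,"ax":0,"ay":0,"az":0},{"claw":0,"x":0,"y":0,"z":-0.15,"ax":0,"ay":0,"az":0},{"claw":0,"x":-0.023,"y":0.047,"z":-0.15,"ax":0,"ay":0,"az":0},{"claw":0,"x":-0.046,"y":0.095,"z":-0.15,"ax":0,"ay":0,"az":0},{"claw":0,"x":-0.069,"y":0.142,"z":-0.15,"ax":0,"ay":0,"az":0},{"claw":0,"x":-0.092,"y":0.19,"z":-0.15,"ax":0,"ay":0,"az":0},{"claw":0,"x":-0.115,"y":0.237,"z":-0.15,"ax":0,"ay":0,"az":0},{"claw":0,"x":-0.115,"y":0.237,"z":-0.15,"ax":0,"ay":0,"az":0}]'

```text
time_s: 8.82
position: [549.0, -109.5, 319.6]
orientation: [0.987, 0.163, -0.002, -0.0]
force: [-0.1, 0.5, 0.6]
finger_gap: 0.001
finger_force: 0.0
```

Request:
arm_command --plan '[{"claw":0,"x":-0.023,"y":0.047,"z":0,"ax":0,"ay":0,"az":0},{"claw":0,"x":-0.046,"y":0.095,"z":0,"ax":0,"ay":0,"az":0},{"claw":0,"x":-0.069,"y":0.142,"z":0,"ax":0,"ay":0,"az":0},{"claw":0,"x":-0.092,"y":0.19,"z":0,"ax":0,"ay":0,"az":0},{"claw":0,"x":-0.114,"y":0.237,"z":0.01,"ax":0,"ay":0,"az":0},{"claw":0,"x":-0.114,"y":0.237,"z":0.02,"ax":0,"ay":0,"az":0},{"claw":0,"x":-0.114,"y":0.237,"z":0.02,"ax":0,"ay":0,"az":0},{"claw":0,"x":-0.114,"y":0.237,"z":0.02,"ax":0,"ay":0,"az":0}]'

```text
time_s: 9.82
position: [520.4, -365.8, 301.3]
orientation: [0.986, 0.166, -0.0, -0.001]
force: [0.0, 0.2, 0.1]
finger_gap: 0.0
finger_force: 0.0
```

```bash
cat >> h.py <<'E'
def wray(c,st,u,v,z):
    M=R.from_quat(st['orientation']).as_matrix(); T=np.array(c['mount'])
    d=M@T[:3,:3]@np.array([(u-c['cx'])/c['fx'],(v-c['cy'])/c['fy'],1]); o=st['position']+M@T[:3,3]
    return o+d*(z-o[2])/d[2]
E
python3 - <<'E'
from h import *
st=env.read_state(); c=snap('wrist','w2.png'); print(st['position'],st['force'])
h=cv2.cvtColor(c['color'],cv2.COLOR_BGR2HSV)
m=(((h[...,0]<6)|(h[...,0]>174))&(h[...,1]>150)&(h[...,2]>80)).astype(np.uint8)
n,l,s,ce=cv2.connectedComponentsWithStats(m)
for i in range(1,n):
    if s[i,4]>150:
        b=cv2.boxPoints(cv2.minAreaRect(cv2.findContours((l==i).astype(np.uint8),0,2)[0][0]))
        print(ce[i].round(1),s[i],b.round().tolist())
        for z in (155,168,173): print(z,wray(c,st,*ce[i],z).round(0),[wray(c,st,*p,z)[:2].round().tolist() for p in b])
E
```

```text
[ 520.44232446 -365.80953316  301.25813827] [0.04289702 0.20458457 0.13945375]
[399.6  71.5] [  253     0   290   184 34003] [[245.0, 76.0], [327.0, -79.0], [545.0, 36.0], [463.0, 191.0]]
155 [ 638. -391.  155.] [[598.0, -286.0], [704.0, -311.0], [692.0, -478.0], [573.0, -475.0]]
168 [ 634. -388.  168.] [[597.0, -290.0], [696.0, -313.0], [685.0, -470.0], [574.0, -467.0]]
173 [ 633. -387.  173.] [[597.0, -291.0], [694.0, -314.0], [683.0, -467.0], [574.0, -464.0]]
[ 8.3 33.3] [  0  13  22  36 558] [[-0.0, 13.0], [21.0, 13.0], [21.0, 48.0], [0.0, 48.0]]
155 [ 571. -122.  155.] [[582.0, -116.0], [587.0, -130.0], [564.0, -131.0], [559.0, -117.0]]
168 [ 572. -136.  168.] [[582.0, -130.0], [586.0, -143.0], [565.0, -144.0], [561.0, -131.0]]
173 [ 572. -141.  173.] [[582.0, -135.0], [586.0, -148.0], [566.0, -149.0], [561.0, -136.0]]
[321.3 188. ] [ 254  141  137   94 5397] [[253.0, 178.0], [272.0, 140.0], [391.0, 200.0], [372.0, 237.0]]
155 [ 538. -366.  155.] [[528.0, -312.0], [561.0, -318.0], [547.0, -423.0], [512.0, -421.0]]
168 [ 541. -365.  168.] [[531.0, -314.0], [562.0, -319.0], [549.0, -418.0], [516.0, -416.0]]
173 [ 542. -364.  173.] [[533.0, -315.0], [563.0, -320.0], [550.0, -416.0], [518.0, -415.0]]
```

View pics/w2.png

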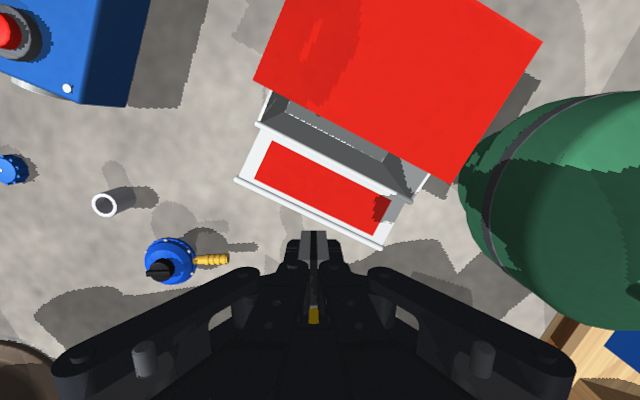

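The wrist view shows the lip's red tape centred at (321,188) and the shut tips at (313,240). The lip centre comes out at about (538,-368,157) and the hood front edge about 48 mm behind it. The purple and blue regulators aren't part of the job. I'll shift 10 mm rearward and go down.

Request:
arm_command --plan '[{"claw":0,"x":0.0095,"y":0.0033,"z":0,"ax":0,"ay":0,"az":0},{"claw":0,"x":0.0095,"y":0.0033,"z":0.02,"ax":0,"ay":0,"az":0},{"claw":0,"x":0.0095,"y":0.0033,"z":0.04,"ax":0,"ay":0,"az":0},{"claw":0,"x":0.0095,"y":0.0033,"z":0.05,"ax":0,"ay":0,"az":0},{"claw":0,"x":0.0095,"y":0.0033,"z":0.055,"ax":0,"ay":0,"az":0},{"claw":0,"x":0.0095,"y":0.0033,"z":0.057,"ax":0,"ay":0,"az":0},{"claw":0,"x":0.0095,"y":0.0033,"z":0.059,"ax":0,"ay":0,"az":0},{"claw":0,"x":0.0095,"y":0.0033,"z":0.061,"ax":0,"ay":0,"az":0},{"claw":0,"x":0.0095,"y":0.0033,"z":0.063,"ax":0,"ay":0,"az":0},{"claw":0,"x":0.0095,"y":0.0033,"z":0.065,"ax":0,"ay":0,"az":0}]'

```text
time_s: 11.12
position: [530.2, -367.7, 236.9]
orientation: [0.986, 0.165, 0.0, 0.0]
force: [-0.1, 0.7, -0.0]
finger_gap: 0.003
finger_force: 0.0
```

Request:
arm_command --plan '[{"claw":0,"x":0,"y":0,"z":0.002,"ax":0,"ay":0,"az":0},{"claw":0,"x":0,"y":0,"z":0.004,"ax":0,"ay":0,"az":0},{"claw":0,"x":0,"y":0,"z":0.006,"ax":0,"ay":0,"az":0},{"claw":0,"x":0,"y":0,"z":0.008,"ax":0,"ay":0,"az":0},{"claw":0,"x":0,"y":0,"z":0.01,"ax":0,"ay":0,"az":0}]'

```text
time_s: 11.75
position: [530.0, -367.8, 227.0]
orientation: [0.986, 0.165, -0.0, 0.0]
force: [-1.8, -0.2, 3.4]
finger_gap: 0.004
finger_force: 1.5
```

Contact, and the lip is moving at 3.4 N. Continuing down, drifting slightly forward.

Request:
arm_command --plan '[{"claw":0,"x":-0.001,"y":0,"z":0.002,"ax":0,"ay":0,"az":0},{"claw":0,"x":-0.002,"y":-0.001,"z":0.004,"ax":0,"ay":0,"az":0},{"claw":0,"x":-0.003,"y":-0.001,"z":0.006,"ax":0,"ay":0,"az":0},{"claw":0,"x":-0.004,"y":-0.001,"z":0.008,"ax":0,"ay":0,"az":0},{"claw":0,"x":-0.005,"y":-0.002,"z":0.01,"ax":0,"ay":0,"az":0},{"claw":0,"x":-0.006,"y":-0.002,"z":0.012,"ax":0,"ay":0,"az":0},{"claw":0,"x":-0.006,"y":-0.002,"z":0.014,"ax":0,"ay":0,"az":0},{"claw":0,"x":-0.006,"y":-0.002,"z":0.016,"ax":0,"ay":0,"az":0},{"claw":0,"x":-0.006,"y":-0.002,"z":0.018,"ax":0,"ay":0,"az":0}]'

```text
time_s: 12.88
position: [523.2, -367.8, 208.6]
orientation: [0.986, 0.165, -0.001, -0.0]
force: [-3.7, 1.7, 2.8]
finger_gap: -0.003
finger_force: 2.4
```

Request:
arm_command --plan '[{"claw":0,"x":0,"y":0,"z":0.002,"ax":0,"ay":0,"az":0},{"claw":0,"x":0,"y":0,"z":0.004,"ax":0,"ay":0,"az":0},{"claw":0,"x":0,"y":0,"z":0.006,"ax":0,"ay":0,"az":0},{"claw":0,"x":0,"y":0,"z":0.006,"ax":0,"ay":0,"az":0}]'

```text
time_s: 13.38
position: [523.7, -367.9, 202.5]
orientation: [0.986, 0.165, -0.0, 0.0]
force: [-2.9, 0.5, 2.5]
finger_gap: 0.003
finger_force: 1.7
```

Tip height is about 129 and the stop hasn't been felt yet. Continuing in small steps.

Request:
arm_command --plan '[{"claw":0,"x":0,"y":0,"z":0.001,"ax":0,"ay":0,"az":0},{"claw":0,"x":0,"y":0,"z":0.002,"ax":0,"ay":0,"az":0},{"claw":0,"x":0,"y":0,"z":0.003,"ax":0,"ay":0,"az":0},{"claw":0,"x":0,"y":0,"z":0.003,"ax":0,"ay":0,"az":0}]'

```text
time_s: 13.88
position: [523.5, -367.8, 199.7]
orientation: [0.986, 0.165, -0.0, -0.0]
force: [-3.9, 1.6, 3.5]
finger_gap: -0.003
finger_force: 2.3
```

Request:
arm_command --plan '[{"claw":0,"x":0,"y":0,"z":0.001,"ax":0,"ay":0,"az":0},{"claw":0,"x":0,"y":0,"z":0.002,"ax":0,"ay":0,"az":0},{"claw":0,"x":0,"y":0,"z":0.002,"ax":0,"ay":0,"az":0}]'

```text
time_s: 14.25
position: [523.7, -367.9, 199.4]
orientation: [0.986, 0.165, -0.0, 0.0]
force: [-7.4, 2.4, 10.3]
finger_gap: 0.0
finger_force: 5.8
```

The force rose to 10 N with no travel, so that's the stop (tip at about 126 mm, as expected). I'll hold briefly and withdraw.

Request:
arm_command --plan '[{"claw":0,"x":0,"y":0,"z":0,"ax":0,"ay":0,"az":0},{"claw":0,"x":0,"y":0,"z":0,"ax":0,"ay":0,"az":0},{"claw":0,"x":0,"y":0,"z":-0.005,"ax":0,"ay":0,"az":0},{"claw":0,"x":0,"y":0,"z":-0.02,"ax":0,"ay":0,"az":0},{"claw":0,"x":0,"y":0,"z":-0.05,"ax":0,"ay":0,"az":0},{"claw":0,"x":0,"y":0,"z":-0.09,"ax":0,"ay":0,"az":0},{"claw":0,"x":0,"y":0,"z":-0.12,"ax":0,"ay":0,"az":0},{"claw":0,"x":0,"y":0,"z":-0.15,"ax":0,"ay":0,"az":0},{"claw":0,"x":0,"y":0,"z":-0.15,"ax":0,"ay":0,"az":0},{"claw":0,"x":0,"y":0,"z":-0.15,"ax":0,"ay":0,"az":0}]'

```text
time_s: 15.5
position: [523.9, -367.4, 347.1]
orientation: [0.986, 0.165, 0.0, -0.0]
force: [-1.0, 0.1, -0.4]
finger_gap: -0.001
finger_force: 0.0
```

```bash
python3 - <<'E'
from h import *
c=snap('scene','s1.png'); o=load('s0.png')['color']; st=env.read_state(); print(st['position'],st['force'])
a=cv2.resize(o[100:290,150:480],(700,290)); b=cv2.resize(c['color'][100:290,150:480],(700,290)); cv2.imwrite('pics/c1.png',np.vstack([a,b]))
E
```

```text
[ 523.49787162 -367.22927861  346.23391948] [ 0.79250216 -0.78086925 -0.06421386]
```

View pics/c1.png

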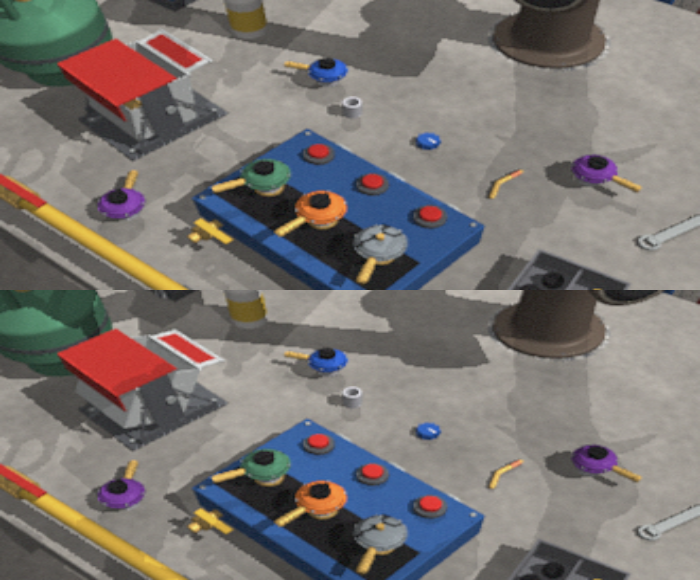

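The before/after crops show the lip moved from (172,50) to about (185,349), which is lower and farther forward. The buttons are up, and the regulators and loose items haven't moved. Handing in.

```bash
python3 -c "
from rig import env
print(env.close_job())"
```

```text
the job is handed in; nothing more can be done
None
```

I held the cracked regulator's vent button (+y end) fully down for about 2.6 s and let it up, then tipped the bin forward to its stop, withdrew and handed the job in; the before/after pictures show nothing else moved, but no verdict came back.

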